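Confirm a tea-ware pick on the station keys

TASK

Each piece of ware stands on its own board with a round confirm key. Confirm the order with a fingertip: press fully down the key on the wide open bowl's board, then the one on the mug's board, then the one on the small tea bowl's board, in that order and lightly (under 30 N); each key stays down by itself. Leave the lidded jar's key up, and do not move, tip or lift any of the ware.

Things in the scene. Friction and masses are not known exactly. Their poses are not given: they have to be found in the camera images.
- station_bowl: fixed board under the wide open bowl: pale wood, 190 (x) by 130 (y) by 8 mm; all four alike, they swap places. Origin: centre of its underside, on the work surface; x away from the robot (within 0.2 rad), z up. A grey module 50 (x) by 90 (y) mm, top at 36 mm, is centred 63 mm from the origin towards -x; a round white key, 34 mm across, rises from its middle. The ware stands 37 mm towards +x
- key_bowl_top (a point): centre of the top face of the key on the station of the wide open bowl; 50 mm above the work surface when the key is up, 40 mm when it is fully down (it moves with the key)
- key_bowl (a joint): travel of that key in m: 0 up, 0.010 fully down. It moves straight down against about 4 N of friction, has no spring, stays where it is left, and has a slightly soft stop at 0.010
- wide_bowl: wide open bowl, brown glaze, 110 across the rim, 50 high (mm), loose, standing on its station's board; origin at the centre of its underside, 8 mm above the work surface; z up
- station_mug: fixed board under the handled mug: pale wood, 190 (x) by 130 (y) by 8 mm; all four alike, they swap places. Origin: centre of its underside, on the work surface; x away from the robot (within 0.2 rad), z up. A grey module 50 (x) by 90 (y) mm, top at 36 mm, is centred 63 mm from the origin towards -x; a round white key, 34 mm across, rises from its middle. The ware stands 37 mm towards +x
- key_mug_top (a point): centre of the top face of the key on the station of the handled mug; 50 mm above the work surface when the key is up, 40 mm when it is fully down (it moves with the key)
- key_mug (a joint): travel of that key in m: 0 up, 0.010 fully down. It moves straight down against about 4 N of friction, has no spring, stays where it is left, and has a slightly soft stop at 0.010
- mug: mug with a side handle, brown glaze, 72 across, 70 high (mm), loose, standing on its station's board; origin at the centre of its underside, 8 mm above the work surface; z up
- station_tea: fixed board under the small open tea bowl: pale wood, 190 (x) by 130 (y) by 8 mm; all four alike, they swap places. Origin: centre of its underside, on the work surface; x away from the robot (within 0.2 rad), z up. A grey module 50 (x) by 90 (y) mm, top at 36 mm, is centred 63 mm from the origin towards -x; a round white key, 34 mm across, rises from its middle. The ware stands 37 mm towards +x
- key_tea_top (a point): centre of the top face of the key on the station of the small open tea bowl; 50 mm above the work surface when the key is up, 40 mm when it is fully down (it moves with the key)
- key_tea (a joint): travel of that key in m: 0 up, 0.010 fully down. It moves straight down against about 4 N of friction, has no spring, stays where it is left, and has a slightly soft stop at 0.010
- tea_bowl: small open tea bowl, brown glaze, 64 across the rim, 36 high (mm), loose, standing on its station's board; origin at the centre of its underside, 8 mm above the work surface; z up
- station_jar: fixed board under the lidded jar: pale wood, 190 (x) by 130 (y) by 8 mm; all four alike, they swap places. Origin: centre of its underside, on the work surface; x away from the robot (within 0.2 rad), z up. A grey module 50 (x) by 90 (y) mm, top at 36 mm, is centred 63 mm from the origin towards -x; a round white key, 34 mm across, rises from its middle. The ware stands 37 mm towards +x
- key_jar_top (a point): centre of the top face of the key on the station of the lidded jar; 50 mm above the work surface when the key is up, 40 mm when it is fully down (it moves with the key)
- key_jar (a joint): travel of that key in m: 0 up, 0.010 fully down. It moves straight down against about 4 N of friction, has no spring, stays where it is left, and has a slightly soft stop at 0.010
- jar: closed round jar with a knobbed lid in one piece with it, brown glaze, 76 across, 74 high (mm), loose, standing on its station's board; origin at the centre of its underside, 8 mm above the work surface; z up
Not all that is in view belongs to the job. What is shaped like the station_bowl but turquoise is not meant.

How it is judged (in metres and radians):
On the way, in this order (a step that is already met when the one before it is completed fails the run):
1. the wide bowl's key is down, the others still up (value of joint key_bowl above 0.007 m and value of joint each of key_mug, key_tea below 0.003 m), for 0.1 s.
2. the mug's key is down too, the tea bowl's still up (value of joint each of key_bowl, key_mug above 0.007 m and value of joint key_tea below 0.003 m), for 0.1 s.
3. the small tea bowl's key is down too (value of joint each of key_bowl, key_mug, key_tea above 0.007 m), for 0.1 s.
At the end, for the whole second after the job is handed in: The keys of the wide bowl, mug and small tea bowl are down (more than 7 mm of their 10 mm), the jar's key is up (less than 3 mm), and all four pieces of ware stand upright (within 0.15 rad), at rest, within 12 mm of where they began (all of step 3 and value of joint key_jar below 0.003 m and distance of each of wide_bowl, mug, tea_bowl, jar from where it was at the start of the episode below 0.012 m and angle between each of wide_bowl, mug, tea_bowl, jar's own z axis and vertical below 0.15 rad and linear speed of each of wide_bowl, mug, tea_bowl, jar below 0.02 m/s); the robot touches nothing.
It fails at once if a key is pressed (over 3 mm) before its turn ((value of joint key_mug above 0.003 m and value of joint key_bowl below 0.007 m) or (value of joint key_tea above 0.003 m and value of joint key_mug below 0.007 m)).
It fails at once if the lidded jar's key is pressed (over 3 mm) (value of joint key_jar above 0.003 m).
It fails at once if a key or station is pressed with more than 30 N (contact force between the fingers and station_bowl above 30 N or contact force between the fingers and station_mug above 30 N or contact force between the fingers and station_tea above 30 N or contact force between the fingers and station_jar above 30 N).
It fails at once if the arm or the gripper's body, not the fingers, presses a key or board (over 3 N) (contact force between the arm and station_bowl above 3 N or contact force between the arm and station_mug above 3 N or contact force between the arm and station_tea above 3 N or contact force between the arm and station_jar above 3 N).
It fails at once if a piece of ware is moved more than 12 mm, lifted or tipped (distance of any of wide_bowl, mug, tea_bowl, jar from where it was at the start of the episode above 0.012 m or angle between any of wide_bowl, mug, tea_bowl, jar's own z axis and vertical above 0.15 rad).
It also fails if it takes over 48 s, if anything falls off the work surface, if the arm or the gripper's body presses on something with over 40 N, if the wrist force passes 120 N, or if a joint passes its speed limit or range.

ROBOT

A 6-joint arm with a two-finger parallel gripper is mounted at the origin on the work surface. World frame = base frame: x ahead of the robot, y to its left, z up, the work surface at z = 0. Lengths are in mm, angles in rad, forces in N, time in s.
With the tool pointing down it reaches from about 300 to 825 mm from the base axis. Payload 5.4 kg.
Tool frame: the origin (TCP) lies between the finger pads; the fingertips stand 22 mm ahead of it and the grasp point (between the pads) lies 3 mm ahead of it (arm.tcp_to_tips is the distance from the TCP to the fingertips, in mm); z points along the fingers, y is the line along which they close (so a half turn about z gives the same grasp; the last joint's range is limited). The gripper opens to 92 mm and grips with 3 to 60 N. Pads are 20 mm wide; open, the fingers measure 128 mm over their backs; the gripper's body (75 mm by 189 mm) begins 69 mm behind the grasp point.
Start: joints at [-1.411, 0.158, 1.597, -0, 1.386, -0.21], TCP at [207.797, -536.122, 210.401] pointing down, gripper open.
Joint ranges: [-2.91, 2.91], [-0.94, 2.29], [0.18, 2.7], [-1.29, 4.43], [0.17, 2.64], [-3, 3]. Speed limits (rad/s): [2.57, 2.57, 3.14, 3.14, 3.14, 3.14].

INTERFACE

Orientations are given as a rotation vector (axis times angle).
In Python, from workcell import arm gives the robot as it stands.
- The arm moves only by the tool send_rows, never from a script. Its arguments are lists of equal length, an entry for each row: "dp": the shift along the world's x, y, z in mm, a list of three; "roll": the turn about the world's z in degrees; "jaw": the finger opening in mm, from 0 to 91.9. In form: {"dp": [[tx, ty, tz], ...], "roll": [roll, ...], "jaw": [jaw, ...]}. A call has exactly 5 rows; each row is the pose to reach, as a shift and turn from the pose commanded when the call began; what a row does not reach only later rows make up. A row lasts 1/8 s, in which the tool goes at most 62.5 mm and 10.7 degrees, less where a joint would pass 70% of its speed; a pose out of reach is approached as far as the arm can. A call with a gripper value outside its range is refused whole. The fingers move at their own pace and stop on an object; "newtons" is the grip in N (left out, the last holds). Time passes only in rows, so rows that repeat a pose let the fingers close, or fill a call up. It gives the time, the measured TCP pose, the force, the opening and the grip force at its end, in the units of the state.
- arm.observe(): the state, without advancing time (a new reading comes with each control period).
- arm.capture(name): name is "scene" or "top" or "wrist"; returns a dict with "pixels" (400x640x3 uint8, blue, green, red), "fx", "fy", "cx", "cy" (pixels), "pose" (4x4, takes a point from camera to world coordinates). Camera axes: x right, y down, z forward; pixel columns grow to the right and rows downward; lengths in mm; the calibration is good to about 2 mm. A picture is of the moment at which its call begins. There is no depth.
- arm.finish_job(): hands the job in; it is judged then, once.
The state is a dict: "t": time; "qpos": joint angles; "dq": joint speeds; "tau": joint torques, N m; "tool_pos": TCP position; "tool_rot": TCP orientation; "wrist_force": force on the tool from outside, world axes, zero at the start; "moment": the same for the moment, N m; "opening": finger opening in mm; "grip_force": force on a finger pad.
Only numpy, scipy, OpenCV 4.12 (cv2) and the standard library are available. Lean on these libraries where they do the work, as an engineer would, in place of code of your own. Each camera call takes 0.05 s, during which the arm holds its last target. There are 200 camera calls.

## Working session

There is one attempt and no reset: what is moved stays moved. The work goes in short steps, Python scripts to look and compute and a tool call to move; the robot and the scene stay as the last step left them, time stands still between calls to the robot, and variables do not carry over. Pictures are saved under pics/ and viewed, at most 10 in all, crops included, and the job is handed in when it is done.

Besides the shell and the picture viewer there is one more tool, called by a JSON object that holds its "name" and its "arguments". send_rows: Moves the arm, as the interface text tells. Its arguments: {"type":"object","properties":{"dp":{"type":"array"},"roll":{"type":"array"},"jaw":{"type":"array"},"newtons":{"type":"number"}},"required":["dp","roll","jaw"]}

```bash
mkdir -p pics; python3 - <<'E'
from workcell import arm
import cv2,numpy as np
for n in("top","scene"):
    c=arm.capture(n);cv2.imwrite(f"pics/{n}.png",c["pixels"]);np.savez(n,**c)
    print(n,c["fx"],c["fy"],c["cx"],c["cy"],np.round(c["pose"],3).tolist())
s=arm.observe();print(s["t"],s["tool_pos"],s["tool_rot"],s["opening"])
E
```

```text
top 459.2991326139908 459.2991326139908 322.74728702500585 197.2063643343845 [[0.002, -0.989, 0.148, 339.464], [-1.0, -0.004, -0.018, 15.24], [0.018, -0.148, -0.989, 1073.742], [0.0, 0.0, 0.0, 1.0]]
scene 408.72971021470386 408.72971021470386 319.9346781953803 204.46183325398616 [[0.198, 0.732, -0.652, 1012.107], [0.98, -0.16, 0.118, -87.251], [-0.018, -0.662, -0.749, 705.698], [0.0, 0.0, 0.0, 1.0]]
0.1 [ 207.71022347 -535.55515187  209.52901144] [-3.08639412e+00 -5.77197702e-01 -1.13779453e-04] 92.12550417116411
```

View pics/top.png

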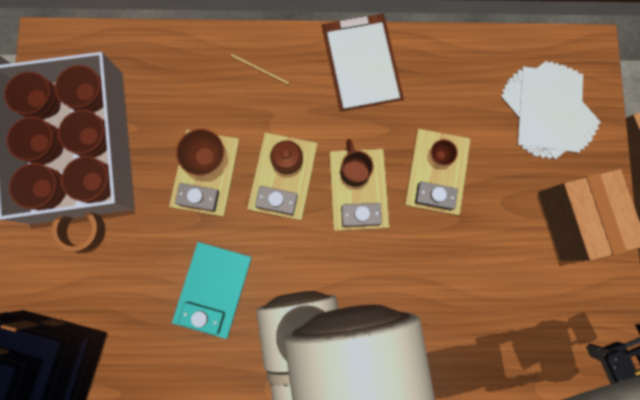

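View pics/scene.png

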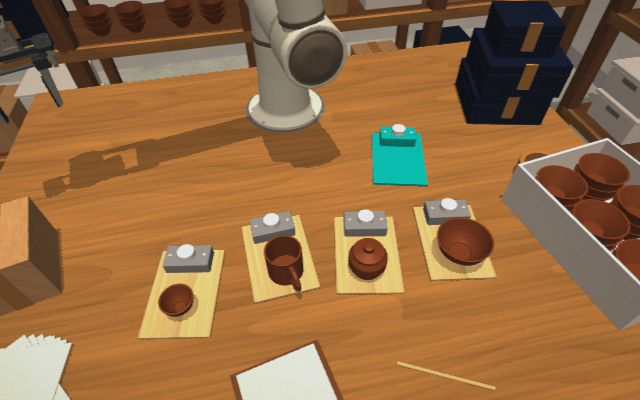

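The top view shows the candidate keys:
- Wide bowl's key at (194,195).
- Jar's key at (276,199), which must stay up.
- Mug's key at (362,213), on the board whose ware has a handle.
- Tea bowl's key at (439,195).
- Turquoise decoy at (199,320), not meant.

In the scene view the same boards run right to left: bowl (449,204), jar (366,216), mug (271,220), tea (186,252). Next I measure the keys in both views and check the choice in one crop.

```bash
cat >m.py <<'E'
import cv2,numpy as np
def cen(c,u,v,r=14):
    p=c["pixels"][v-r:v+r,u-r:u+r].astype(int)
    m=((p.min(2)>185)).astype(np.uint8)
    n,l,s,ce=cv2.connectedComponentsWithStats(m)
    i=1+np.argmax(s[1:,4]); return ce[i]+[u-r,v-r],s[i,4],s[i,2:4]
def ray(c,p):
    P=c["pose"];d=P[:3,:3]@[(p[0]-c["cx"])/c["fx"],(p[1]-c["cy"])/c["fy"],1];return P[:3,3],d
def plane(c,p,z):
    o,d=ray(c,p);return o+d*(z-o[2])/d[2]
E
python3 - <<'E'
from m import *
T=dict(np.load("top.npz"));S=dict(np.load("scene.npz"))
for n,a,b in(("bowl",(194,195),(449,204)),("jar",(276,199),(366,216)),("mug",(362,213),(271,220)),("tea",(439,195),(186,252))):
    for c,q in((T,a),(S,b)):
        p,ar,wh=cen(c,*q);print(n,p.round(1),ar,wh,plane(c,p,50 if c is T else 49).round(1))
cv2.imwrite("pics/crop.png",cv2.resize(T["pixels"][120:240,160:480],None,fx=2.5,fy=2.5,interpolation=cv2.INTER_CUBIC))
E
```

```text
bowl [193.9 195. ] 130 [13 13] [496.4 285.9  50. ]
bowl [448.8 203.5] 140 [16 12] [496.4 285.4  49. ]
jar [275.1 198.3] 134 [13 13] [489.9 103.7  50. ]
jar [365.4 215.2] 148 [16 12] [489.9 103.2  49. ]
mug [362.1 213. ] 139 [13 13] [457.3 -91.8  50. ]
mug [270.6 218.8] 148 [16 12] [457.3 -92.3  49. ]
tea [439.  193.6] 130 [13 12] [ 502. -267.   50.]
tea [184.8 250.8] 177 [17 14] [ 502.7 -267.3   49. ]
```

View pics/crop.png

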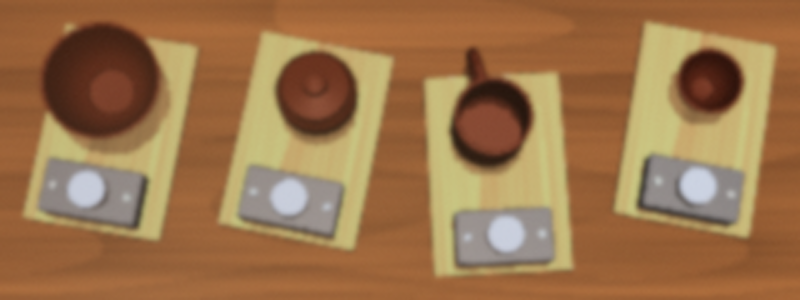

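The two views agree within 1 mm, and the crop shows bowl, jar, mug and tea bowl from left to right, with keys at crop (86,188), (289,197), (506,233) and (697,185). I'll start with the wide bowl's key at (496.5, 285.7), jaws closed and staying high.

{"name": "send_rows", "arguments": {"dp": [[20, 57, 0], [40, 114, 0], [60, 171, 0], [80, 228, 0], [100, 285, 0]], "roll": [-4, -8, -12, -16, -21], "jaw": [0, 0, 0, 0, 0], "newtons": 10}}

```text
t: 0.72
tool_pos: [308.0, -249.1, 210.0]
tool_rot: [-3.141, 0.0, -0.0]
wrist_force: [1.1, -0.1, 0.8]
opening: 43.8
grip_force: 0.0
```

{"name": "send_rows", "arguments": {"dp": [[20, 57, 0], [40, 114, 0], [60, 171, 0], [80, 228, 0], [100, 285, 0]], "roll": [0, 0, 0, 0, 0], "jaw": [0, 0, 0, 0, 0]}}

```text
t: 1.35
tool_pos: [408.0, 35.9, 210.4]
tool_rot: [3.141, 0.005, 0.001]
wrist_force: [1.1, -0.8, 0.2]
opening: -0.1
grip_force: 0.0
```

{"name": "send_rows", "arguments": {"dp": [[20, 57, 0], [40, 114, 0], [60, 171, 0], [80, 228, 0], [89, 252, 0]], "roll": [0, 0, 0, 0, 0], "jaw": [0, 0, 0, 0, 0]}}

```text
t: 1.98
tool_pos: [496.6, 288.7, 209.5]
tool_rot: [-3.142, -0.009, 0.002]
wrist_force: [0.4, -0.9, -0.1]
opening: 0.4
grip_force: 0.0
```

{"name": "send_rows", "arguments": {"dp": [[0, 0, -30], [0, 0, -60], [0, 0, -90], [0, 0, -110], [0, 0, -110]], "roll": [0, 0, 0, 0, 0], "jaw": [0, 0, 0, 0, 0]}}

```text
t: 2.6
tool_pos: [495.0, 285.3, 98.2]
tool_rot: [3.14, 0.005, -0.007]
wrist_force: [0.7, 0.5, 0.7]
opening: 0.5
grip_force: 0.0
```

{"name": "send_rows", "arguments": {"dp": [[0, 0, -10], [0, 0, -18], [0, 0, -24], [0, 0, -28], [0, 0, -32]], "roll": [0, 0, 0, 0, 0], "jaw": [0, 0, 0, 0, 0]}}

```text
t: 3.22
tool_pos: [496.9, 285.9, 68.3]
tool_rot: [-3.141, -0.005, -0.001]
wrist_force: [0.4, -0.3, -0.8]
opening: 0.4
grip_force: 0.0
```

{"name": "send_rows", "arguments": {"dp": [[0, 0, -1], [0, 0, -2], [0, 0, -3], [0, 0, -4], [0, 0, -4]], "roll": [0, 0, 0, 0, 0], "jaw": [0, 0, 0, 0, 0]}}

```text
t: 3.85
tool_pos: [496.7, 285.8, 64.3]
tool_rot: [3.142, 0.005, -0.0]
wrist_force: [0.5, -0.8, -0.6]
opening: 0.6
grip_force: 0.0
```

```bash
python3 - <<'E'
from workcell import arm
import cv2,numpy as np
for i in range(3):
    c=arm.capture("scene");s=arm.observe();print(s["tool_pos"].round(1) if hasattr(s["tool_pos"],"round") else s["tool_pos"],s["wrist_force"])
cv2.imwrite("pics/s2.png",cv2.resize(c["pixels"][100:300,350:550],None,fx=3,fy=3,interpolation=cv2.INTER_CUBIC))
E
```

```text
[496.7 285.9  64.4] [-0.15942079 -0.09480105  0.89133458]
[496.8 285.9  64.4] [-0.01953088  0.02990714 -0.0752459 ]
[496.8 285.9  64.4] [-0.0101566  -0.5564842  -0.59581429]
```

View pics/s2.png

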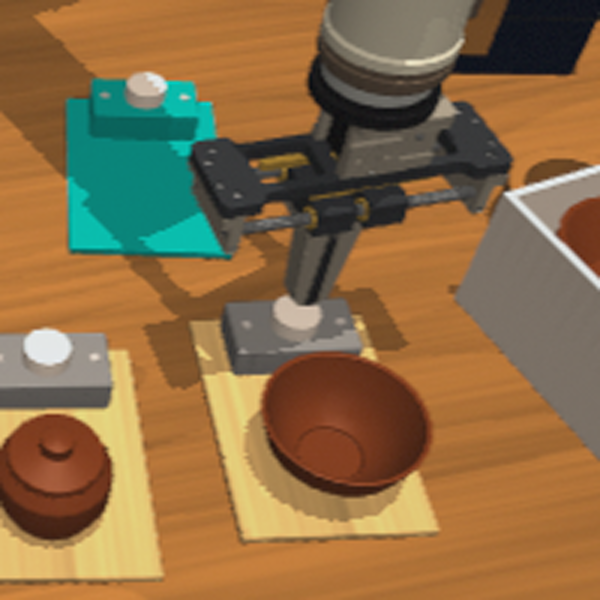

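The closed fingertips stand on the middle of the bowl's key (crop 297,312) and there is no load yet. I'll keep going down gently and watch the force.

{"name": "send_rows", "arguments": {"dp": [[0, 0, -0.5], [0, 0, -1], [0, 0, -1.5], [0, 0, -2], [0, 0, -2.5]], "roll": [0, 0, 0, 0, 0], "jaw": [0, 0, 0, 0, 0]}}

```text
t: 4.62
tool_pos: [496.8, 285.9, 61.8]
tool_rot: [-3.142, -0.005, -0.0]
wrist_force: [0.6, -0.1, -0.0]
opening: 0.4
grip_force: 0.0
```

```bash
python3 - <<'E'
from workcell import arm
print(arm.tcp_to_tips)
for i in range(4):
    c=arm.capture("scene");s=arm.observe();print(s["tool_pos"].round(1),s["wrist_force"].round(1))
E
```

```text
22.0
[496.7 285.9  61.8] [ 0.5 -0.3 -0.3]
[496.7 285.8  61.8] [-0.3 -0.2  0. ]
[496.7 285.9  61.8] [-0.6 -0.7 -0.3]
[496.8 285.9  61.9] [-0.4 -0.   1.2]
```

{"name": "send_rows", "arguments": {"dp": [[0, 0, -0.5], [0, 0, -1], [0, 0, -1], [0, 0, -1.5], [0, 0, -1.5]], "roll": [0, 0, 0, 0, 0], "jaw": [0, 0, 0, 0, 0]}}

```text
t: 5.45
tool_pos: [496.8, 285.9, 60.4]
tool_rot: [-3.142, -0.005, 0.0]
wrist_force: [0.1, 1.0, 0.3]
opening: 0.8
grip_force: 0.0
```

```bash
python3 - <<'E'
from workcell import arm
import cv2
for i in range(3):
    c=arm.capture("scene");s=arm.observe();print(s["tool_pos"].round(1),s["wrist_force"].round(1),s["tau"].round(1))
cv2.imwrite("pics/s3.png",cv2.resize(c["pixels"][180:240,340:490],None,fx=5,fy=5,interpolation=cv2.INTER_CUBIC))
E
```

```text
[496.8 285.9  60.4] [-0.3 -0.3  1. ] [ -0.  -40.8 -28.4  -0.   -0.1  -0. ]
[496.8 285.9  60.4] [-0.3  0.1  0.6] [ -0.  -40.8 -28.4  -0.   -0.1   0. ]
[496.8 285.9  60.4] [-0.1 -0.7 -0.3] [  0.  -40.8 -28.4  -0.   -0.1  -0. ]
```

View pics/s3.png

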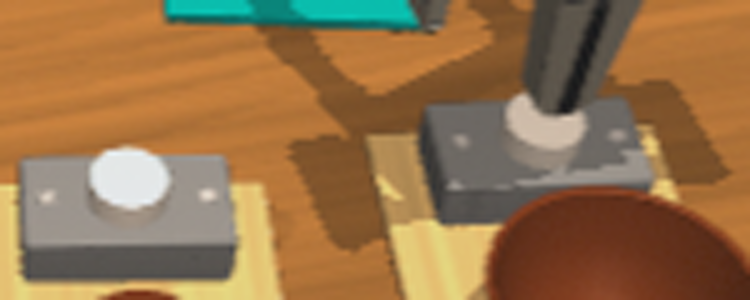

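The jar's key in the left half stands up, and the bowl's key (crop 545,120) looks equally high. The tip ends around (563,112), so it may still be hovering. I'll compare with the projections.

```bash
python3 - <<'E'
from m import *
from workcell import arm
def pr(c,X):
    P=np.linalg.inv(c["pose"]);x=P@np.r_[X,1];return np.array([c["fx"]*x[0]/x[2]+c["cx"],c["fy"]*x[1]/x[2]+c["cy"]]).round(1)
S=arm.capture("scene")
for z in(38,50,60,70):print(z,pr(S,[496.8,285.9,z]),(pr(S,[496.8,285.9,z])-[340,180])*5)
for n in("wrist",):
    c=arm.capture(n);cv2.imwrite(f"pics/{n}.png",c["pixels"]);print(np.round(c["pose"],2).tolist())
    print([pr(c,[496.8,285.9,z]) for z in(38,50)])
E
```

```text
38 [448. 207.] [540. 135.]
50 [449.2 203.3] [546.  116.5]
60 [450.2 200.1] [551.  100.5]
70 [451.3 196.9] [556.5  84.5]
[[0.0, -0.97, -0.24, 565.84], [-1.0, -0.0, -0.0, 285.75], [-0.0, 0.24, -0.97, 234.56], [0.0, 0.0, 0.0, 1.0]]
[array([313.1, 239.1]), array([313.1, 246.4])]
```

View pics/wrist.png

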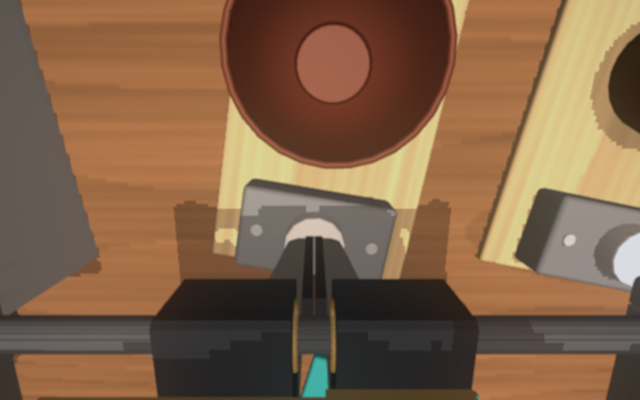

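In the wrist view the tip (315,237) is centred over the key, whose front edge is at (315,218). In the scene view the key's top has not moved, and no force is felt. So the closed tips are higher than stated, and I'll continue gently until there is contact.

{"name": "send_rows", "arguments": {"dp": [[0, 0, -0.6], [0, 0, -1.2], [0, 0, -1.8], [0, 0, -2.4], [0, 0, -3]], "roll": [0, 0, 0, 0, 0], "jaw": [0, 0, 0, 0, 0]}}

```text
t: 6.32
tool_pos: [496.8, 285.9, 57.3]
tool_rot: [3.142, 0.005, -0.0]
wrist_force: [0.5, -0.6, 0.0]
opening: 0.5
grip_force: 0.0
```

```bash
cat >f.py <<'E'
from workcell import arm
import numpy as np
r=[]
for i in range(4):
    arm.capture("scene");s=arm.observe();r.append(s["wrist_force"])
print(s["t"],s["tool_pos"].round(1),np.mean(r,0).round(2),s["tau"].round(2))
E
python3 f.py
```

```text
6.525 [496.8 285.9  57.4] [ 0.   -0.21 -0.28] [-0.000e+00 -4.089e+01 -2.831e+01 -1.000e-02 -8.000e-02  0.000e+00]
```

{"name": "send_rows", "arguments": {"dp": [[0, 0, -0.6], [0, 0, -1.2], [0, 0, -1.8], [0, 0, -2.4], [0, 0, -3]], "roll": [0, 0, 0, 0, 0], "jaw": [0, 0, 0, 0, 0]}}

```text
t: 7.15
tool_pos: [496.8, 285.9, 54.4]
tool_rot: [-3.142, -0.005, -0.0]
wrist_force: [-0.4, -0.4, 0.3]
opening: 0.5
grip_force: 0.0
```

```bash
python3 f.py; python3 - <<'E'
from workcell import arm
import cv2
a=arm.capture("scene")["pixels"][185:225,425:480];b=cv2.imread("pics/scene.png")[185:225,425:480]
w=arm.capture("wrist")["pixels"][170:290,230:400]
k=lambda i,h:cv2.resize(i,(int(i.shape[1]*h/i.shape[0]),h),interpolation=cv2.INTER_CUBIC)
o=cv2.vconcat([cv2.hconcat([k(b,270),k(a,270)]),cv2.resize(w,(742,320))]) if k(a,270).shape[1]==371 else None
cv2.imwrite("pics/s4.png",o)
E
```

```text
7.35 [496.8 285.9  54.4] [ 0.01 -0.25 -0.01] [ 0.000e+00 -4.095e+01 -2.821e+01 -1.000e-02 -8.000e-02  0.000e+00]
```

View pics/s4.png

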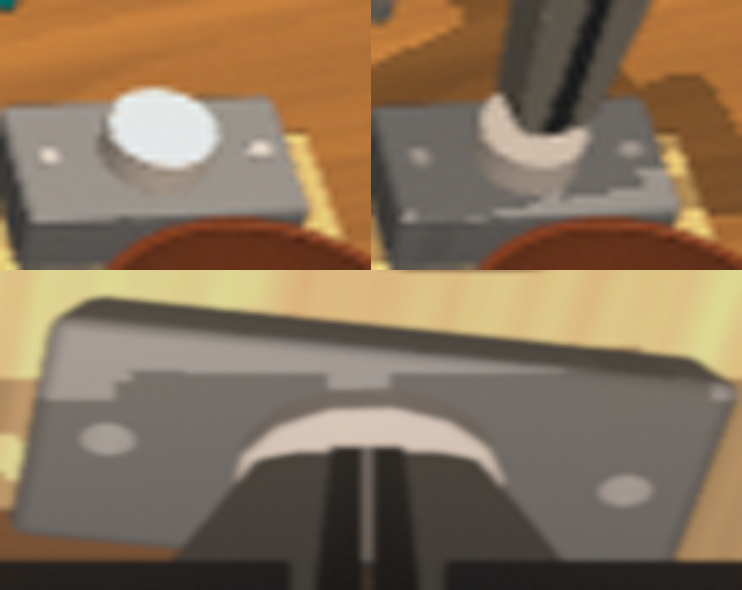

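Top row is before (left) and now (right), and the bowl's key is unchanged: still up. By the scene view the tip's lower edge (crop 545,133) is about 8 mm above the key face. I'll keep going down.

{"name": "send_rows", "arguments": {"dp": [[0, 0, -0.8], [0, 0, -1.6], [0, 0, -2.4], [0, 0, -3.2], [0, 0, -4]], "roll": [0, 0, 0, 0, 0], "jaw": [0, 0, 0, 0, 0]}}

```text
t: 8.07
tool_pos: [496.8, 285.9, 50.3]
tool_rot: [3.142, 0.005, -0.0]
wrist_force: [0.1, -0.6, -0.4]
opening: 0.1
grip_force: 0.0
```

```bash
python3 f.py
```

```text
8.275 [496.8 285.9  50.4] [ 0.14 -0.13 -0.37] [ 0.000e+00 -4.103e+01 -2.807e+01 -1.000e-02 -8.000e-02  0.000e+00]
```

{"name": "send_rows", "arguments": {"dp": [[0, 0, -0.6], [0, 0, -1.2], [0, 0, -1.8], [0, 0, -2.4], [0, 0, -3]], "roll": [0, 0, 0, 0, 0], "jaw": [0, 0, 0, 0, 0]}}

```text
t: 8.9
tool_pos: [496.8, 285.9, 47.4]
tool_rot: [3.142, 0.005, 0.0]
wrist_force: [-0.0, 0.4, -0.4]
opening: 0.3
grip_force: 0.0
```

```bash
python3 f.py
```

```text
9.1 [496.8 285.9  47.4] [-0.35 -0.11  0.25] [-0.000e+00 -4.110e+01 -2.797e+01 -1.000e-02 -8.000e-02  0.000e+00]
```

```bash
cat >k.py <<'E'
from workcell import arm
import cv2,numpy as np
a=arm.capture("scene")["pixels"];b=cv2.imread("pics/scene.png");c=cv2.imread("pics/s4.png")
for i in(b,a):
    print(i[192:218,443].astype(int)[:,0].tolist());print(i[196:218,450].astype(int)[:,0].tolist())
E
python3 k.py; python3 - <<'E'
import cv2,sys
sys.path.insert(0,'.')
from workcell import arm
a=arm.capture("scene")["pixels"][175:230,415:485]
w=arm.capture("wrist")["pixels"][170:290,230:400]
cv2.imwrite("pics/s5.png",cv2.hconcat([cv2.resize(a,(420,330),interpolation=cv2.INTER_CUBIC),cv2.resize(w,(380,330))]))
E
```

```text
[60, 56, 54, 56, 58, 56, 74, 205, 230, 230, 230, 231, 232, 230, 219, 167, 115, 115, 117, 118, 135, 140, 141, 141, 139, 88]
[55, 60, 130, 230, 230, 230, 231, 231, 231, 231, 232, 232, 231, 213, 132, 133, 128, 133, 141, 142, 139, 89]
[46, 45, 47, 48, 54, 53, 53, 66, 88, 123, 141, 168, 169, 168, 159, 134, 110, 111, 113, 114, 105, 99, 100, 101, 124, 88]
[76, 74, 74, 76, 74, 74, 67, 58, 59, 46, 42, 120, 168, 160, 124, 124, 123, 118, 125, 140, 138, 88]
```

View pics/s5.png

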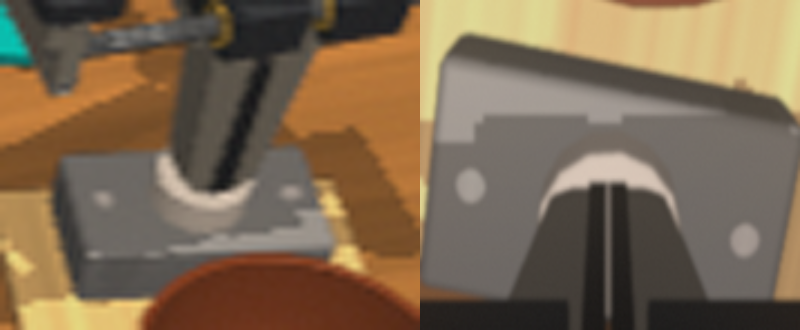

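The key's edges are unchanged, and the tip's lower edge (crop 215,190) has now reached the key face. Contact should come within a couple of mm, so I'll take fine steps.

{"name": "send_rows", "arguments": {"dp": [[0, 0, -0.5], [0, 0, -1], [0, 0, -1.5], [0, 0, -2], [0, 0, -2.5]], "roll": [0, 0, 0, 0, 0], "jaw": [0, 0, 0, 0, 0]}}

```text
t: 9.88
tool_pos: [496.8, 285.9, 45.1]
tool_rot: [3.142, 0.005, -0.0]
wrist_force: [-1.7, -0.5, 3.4]
opening: 0.5
grip_force: 1.9
```

```bash
python3 f.py; python3 k.py|tail -2
```

```text
10.075 [496.8 285.9  45. ] [-2.22 -0.33  3.73] [ -0.11 -39.5  -27.35   0.04  -0.65   0.  ]
[45, 48, 47, 48, 51, 51, 53, 54, 70, 89, 123, 141, 168, 169, 165, 141, 111, 110, 113, 113, 104, 99, 99, 100, 101, 88]
[73, 75, 74, 74, 75, 74, 68, 58, 58, 46, 34, 47, 157, 171, 127, 124, 125, 116, 123, 125, 139, 89]
```

Contact: about 4 N at TCP z ≈ 46. Now I press the key's 10 mm.

{"name": "send_rows", "arguments": {"dp": [[0, 0, -1], [0, 0, -2], [0, 0, -3], [0, 0, -4], [0, 0, -5]], "roll": [0, 0, 0, 0, 0], "jaw": [0, 0, 0, 0, 0]}}

```text
t: 10.75
tool_pos: [496.8, 285.9, 39.8]
tool_rot: [-3.142, -0.005, -0.0]
wrist_force: [-0.9, -1.1, 4.0]
opening: 0.4
grip_force: 1.9
```

```bash
python3 f.py; python3 k.py|tail -2
```

```text
10.95 [496.8 285.9  39.7] [-1.47 -0.5   2.91] [-4.000e-02 -4.037e+01 -2.735e+01  2.000e-02 -3.300e-01  0.000e+00]
[49, 50, 48, 49, 51, 53, 56, 54, 57, 56, 56, 58, 88, 130, 142, 168, 165, 145, 112, 113, 103, 99, 99, 101, 102, 88]
[74, 75, 74, 75, 75, 75, 68, 68, 59, 45, 34, 36, 34, 91, 169, 163, 125, 119, 124, 125, 139, 88]
```

Key edge now moves down as expected (about 6 mm in). Next 3 mm, then finer.

{"name": "send_rows", "arguments": {"dp": [[0, 0, -0.6], [0, 0, -1.2], [0, 0, -1.8], [0, 0, -2.4], [0, 0, -3]], "roll": [0, 0, 0, 0, 0], "jaw": [0, 0, 0, 0, 0]}}

```text
t: 11.62
tool_pos: [496.8, 285.9, 36.9]
tool_rot: [-3.142, -0.005, -0.0]
wrist_force: [-1.7, -0.3, 4.0]
opening: 0.7
grip_force: 1.9
```

```bash
python3 f.py
```

```text
11.825 [496.8 285.9  36.8] [-1.21 -0.66  2.74] [-6.000e-02 -4.004e+01 -2.709e+01  3.000e-02 -4.300e-01  0.000e+00]
```

{"name": "send_rows", "arguments": {"dp": [[0, 0, -0.3], [0, 0, -0.6], [0, 0, -0.9], [0, 0, -1.2], [0, 0, -1.2]], "roll": [0, 0, 0, 0, 0], "jaw": [0, 0, 0, 0, 0]}}

```text
t: 12.45
tool_pos: [496.8, 285.9, 36.1]
tool_rot: [3.142, 0.005, -0.0]
wrist_force: [-3.1, -1.2, 6.7]
opening: 0.7
grip_force: 3.4
```

```bash
python3 f.py; python3 k.py|tail -2
```

```text
12.65 [496.8 285.9  36.1] [-2.69 -1.2   6.77] [ -0.18 -38.36 -26.53   0.08  -1.02  -0.  ]
[49, 52, 51, 52, 54, 54, 55, 57, 56, 57, 56, 56, 57, 85, 89, 141, 169, 169, 162, 116, 103, 100, 100, 100, 102, 88]
[74, 74, 75, 74, 75, 75, 74, 67, 58, 47, 41, 35, 31, 33, 91, 168, 162, 117, 124, 125, 138, 88]
```

The bowl's key is at its stop: 6.8 N at TCP z ≈ 36.1, with contact starting at 46. Now to the mug's key at (457.3, -92).

{"name": "send_rows", "arguments": {"dp": [[0, 0, 40], [0, 0, 80], [-6, -58, 80], [-12, -116, 80], [-18, -174, 80]], "roll": [0, 0, 0, 0, 0], "jaw": [0, 0, 0, 0, 0]}}

```text
t: 13.32
tool_pos: [478.4, 110.4, 115.4]
tool_rot: [3.141, 0.006, 0.001]
wrist_force: [0.1, -1.2, 0.9]
opening: 0.5
grip_force: 0.0
```

{"name": "send_rows", "arguments": {"dp": [[-6, -58, 0], [-12, -116, 0], [-18, -174, 0], [-21.5, -204, 0], [-21.5, -204, 0]], "roll": [0, 0, 0, 0, 0], "jaw": [0, 0, 0, 0, 0]}}

```text
t: 13.95
tool_pos: [457.1, -93.7, 115.4]
tool_rot: [3.142, -0.001, 0.0]
wrist_force: [-0.1, -0.2, -0.2]
opening: 0.6
grip_force: 0.0
```

{"name": "send_rows", "arguments": {"dp": [[0, 0, -20], [0, 0, -40], [0, 0, -55], [0, 0, -63], [0, 0, -63]], "roll": [0, 0, 0, 0, 0], "jaw": [0, 0, 0, 0, 0]}}

```text
t: 14.58
tool_pos: [457.1, -91.6, 52.3]
tool_rot: [-3.141, -0.006, 0.001]
wrist_force: [-0.3, 0.2, 0.1]
opening: 0.4
grip_force: 0.0
```

```bash
python3 f.py; python3 - <<'E'
from workcell import arm
import cv2
a=arm.capture("scene")["pixels"][180:330,130:530]
cv2.imwrite("pics/s6.png",cv2.resize(a,(800,300),interpolation=cv2.INTER_CUBIC))
E
```

```text
14.775 [458.  -92.4  53.4] [ 0.03 -0.18  0.48] [  0.05 -29.96 -27.21   0.04  -0.06   0.  ]
```

View pics/s6.png

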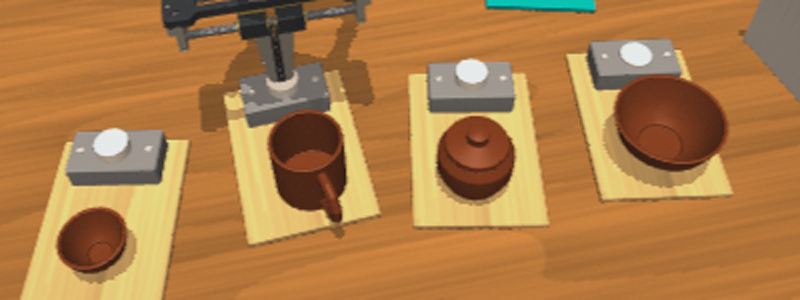

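The bowl's key (636,54) is visibly down, the jar's (472,72) is up, nothing else has moved, and the tip is over the mug's key (283,82). Pressing.

{"name": "send_rows", "arguments": {"dp": [[0, 0, -3], [0, 0, -5.5], [0, 0, -7.5], [0, 0, -9.5], [0, 0, -11.5]], "roll": [0, 0, 0, 0, 0], "jaw": [0, 0, 0, 0, 0]}}

```text
t: 15.45
tool_pos: [457.2, -92.1, 41.2]
tool_rot: [-3.142, -0.005, 0.0]
wrist_force: [-2.3, 0.2, 3.3]
opening: 0.4
grip_force: 2.0
```

{"name": "send_rows", "arguments": {"dp": [[0, 0, -0.8], [0, 0, -1.6], [0, 0, -2.4], [0, 0, -3.2], [0, 0, -3.6]], "roll": [0, 0, 0, 0, 0], "jaw": [0, 0, 0, 0, 0]}}

```text
t: 16.08
tool_pos: [457.2, -92.1, 37.5]
tool_rot: [-3.142, -0.005, 0.0]
wrist_force: [-2.4, 1.2, 5.0]
opening: 0.5
grip_force: 1.9
```

```bash
python3 f.py
```

```text
16.275 [457.3 -92.1  37.5] [-1.99  0.45  3.08] [  0.06 -29.74 -26.56   0.2   -0.6   -0.  ]
```

{"name": "send_rows", "arguments": {"dp": [[0, 0, -0.4], [0, 0, -0.8], [0, 0, -1.2], [0, 0, -1.6], [0, 0, -1.8]], "roll": [0, 0, 0, 0, 0], "jaw": [0, 0, 0, 0, 0]}}

```text
t: 16.9
tool_pos: [457.3, -92.1, 36.1]
tool_rot: [-3.142, -0.005, 0.001]
wrist_force: [-3.7, 0.8, 8.2]
opening: 0.2
grip_force: 4.1
```

```bash
python3 f.py
```

```text
17.1 [457.3 -92.1  36.1] [-3.47  1.12  7.35] [ -0.06 -28.36 -26.04   0.27  -1.26  -0.  ]
```

The mug's key is at its stop (about 8 N). Next the tea bowl's key at (502.2, -267).

{"name": "send_rows", "arguments": {"dp": [[0, 0, 40], [0, 0, 80], [13, -50, 80], [26, -100, 80], [39, -150, 80]], "roll": [0, 0, 0, 0, 0], "jaw": [0, 0, 0, 0, 0]}}

```text
t: 17.73
tool_pos: [497.0, -243.8, 115.7]
tool_rot: [3.141, 0.005, 0.002]
wrist_force: [0.3, 0.1, 0.4]
opening: 0.3
grip_force: 0.0
```

{"name": "send_rows", "arguments": {"dp": [[6, -25, 0], [6, -25, -20], [6, -25, -40], [6, -25, -55], [6, -25, -63]], "roll": [0, 0, 0, 0, 0], "jaw": [0, 0, 0, 0, 0]}}

```text
t: 18.35
tool_pos: [502.0, -266.8, 51.7]
tool_rot: [-3.141, -0.005, 0.001]
wrist_force: [0.6, 0.1, 0.1]
opening: 0.5
grip_force: 0.0
```

```bash
python3 f.py
```

```text
18.55 [ 502.7 -267.3   53.3] [0.07 0.   0.25] [ -0.   -39.92 -27.63   0.05  -0.04  -0.  ]
```

{"name": "send_rows", "arguments": {"dp": [[0, 0, -3], [0, 0, -5.5], [0, 0, -7.5], [0, 0, -9.5], [0, 0, -11.5]], "roll": [0, 0, 0, 0, 0], "jaw": [0, 0, 0, 0, 0]}}

```text
t: 19.18
tool_pos: [502.4, -267.2, 41.5]
tool_rot: [3.141, 0.005, 0.0]
wrist_force: [-1.0, 1.1, 3.5]
opening: 0.4
grip_force: 2.0
```

{"name": "send_rows", "arguments": {"dp": [[0, 0, -0.8], [0, 0, -1.6], [0, 0, -2.4], [0, 0, -3.2], [0, 0, -3.6]], "roll": [0, 0, 0, 0, 0], "jaw": [0, 0, 0, 0, 0]}}

```text
t: 19.8
tool_pos: [502.4, -267.2, 37.7]
tool_rot: [3.141, 0.005, 0.0]
wrist_force: [0.3, 1.0, 2.5]
opening: 0.5
grip_force: 1.9
```

{"name": "send_rows", "arguments": {"dp": [[0, 0, -0.4], [0, 0, -0.8], [0, 0, -1.2], [0, 0, -1.6], [0, 0, -1.8]], "roll": [0, 0, 0, 0, 0], "jaw": [0, 0, 0, 0, 0]}}

```text
t: 20.42
tool_pos: [502.4, -267.2, 36.2]
tool_rot: [3.141, 0.005, 0.0]
wrist_force: [-0.7, 0.6, 5.7]
opening: 0.8
grip_force: 3.1
```

```bash
python3 f.py
```

```text
20.625 [ 502.4 -267.2   36.2] [-0.9   1.27  5.66] [-2.900e-01 -3.824e+01 -2.592e+01 -2.000e-02 -4.100e-01 -0.000e+00]
```

The tea bowl's key is at its stop. I'll retreat straight up and away, then look.

{"name": "send_rows", "arguments": {"dp": [[0, 0, 40], [0, 0, 80], [0, 0, 120], [-40, 0, 150], [-80, 0, 150]], "roll": [0, 0, 0, 0, 0], "jaw": [0, 0, 0, 0, 0]}}

```text
t: 21.25
tool_pos: [422.5, -268.2, 188.2]
tool_rot: [3.138, 0.006, 0.005]
wrist_force: [0.2, -0.3, -0.3]
opening: 0.1
grip_force: 0.0
```

{"name": "send_rows", "arguments": {"dp": [[-30, 0, 0], [-60, 0, 0], [-60, 0, 0], [-60, 0, 0], [-60, 0, 0]], "roll": [0, 0, 0, 0, 0], "jaw": [0, 0, 0, 0, 0]}}

```text
t: 21.88
tool_pos: [363.0, -267.1, 185.8]
tool_rot: [-3.141, -0.006, -0.0]
wrist_force: [0.1, 0.1, 0.2]
opening: 0.3
grip_force: 0.0
```

```bash
python3 - <<'E'
from workcell import arm
import cv2
a=arm.capture("scene")["pixels"][180:340,130:530]
cv2.imwrite("pics/s7.png",cv2.resize(a,(800,320),interpolation=cv2.INTER_CUBIC))
E
```

```text
(no output)
```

View pics/s7.png

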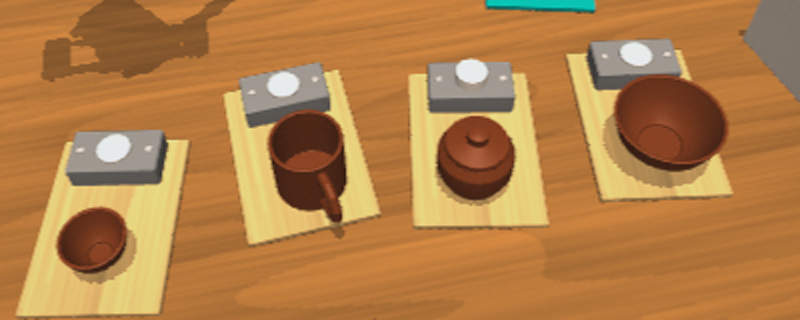

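The keys of the bowl (636,54), mug (283,84) and tea bowl (114,148) are down. The jar's (472,70) is up and the ware is in place.

```bash
python3 -c "
from workcell import arm
print(arm.finish_job())"
```

```text
the job is handed in; nothing more can be done
None
```

I pressed the wide bowl's, mug's and tea bowl's keys fully down in that order, with wrist-force readings peaking around 8 N; the last picture shows the jar's key up and all the ware in place, and the job was handed in at about 22 s (no verdict was returned).

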